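Roll the glued dowel under the hold-down with the push block

ROBOT

A 6-joint arm with a two-finger parallel gripper is mounted at the origin on the work surface. World frame = base frame: x ahead of the robot, y to its left, z up, the work surface at z = 0. Lengths are in m, angles in rad, forces in N, time in s.
With the tool pointing down it reaches from about 0.325 to 0.85 m from the base axis. Payload 4.4 kg.
Tool frame: the origin (TCP) lies midway between the tips of the shut fingers; the grasp point (between the pads) lies 19 mm behind it (arm.pinch_z is the distance from the TCP to the grasp point, in m); z points along the fingers, y is the line along which they close (so a half turn about z gives the same grasp; the last joint's range is limited). The gripper opens to 94 mm and grips with 3 to 60 N. Pads are 16 mm wide; open, the fingers measure 119 mm over their backs; the gripper's body (75 mm by 177 mm) begins 78 mm behind the grasp point.
Start: joints at [-1.476, 0.207, 1.542, -0, 1.393, -0.15], TCP at [0.139, -0.558, 0.205] pointing down, gripper open.
Joint ranges: [-2.73, 2.73], [-0.86, 2.22], [0.23, 2.46], [-1.11, 4.25], [0.08, 2.63], [-2.82, 2.82]. Speed limits (rad/s): [2.79, 2.79, 3.14, 3.14, 3.14, 3.14].

INTERFACE

Orientations are given as a rotation vector (axis times angle).
In Python, from plant import arm gives the robot as it stands. The module is installed in compiled form; this text tells all that it offers.
- The arm moves only by the tool drive_tool, never from a script. Its argument "moves" is a list of rows, each an object with "claw": the closure, from 0 (fully open) to 1 (shut); "slide": the shift along the tool's x, y, z normalised to -1 to 1, where 1 is 0.1 m, a list of three; "spin": the turn about the tool's z normalised to -1 to 1, where 1 is 60 degrees. A call has 1 to 5 rows; each row is the pose to reach, as a shift and turn from the pose commanded when the call began, along the tool's axes at that moment; what a row does not reach only later rows make up. A row lasts 1/10 s, in which the tool goes at most 50 mm and 8.59 degrees, less where a joint would pass 70% of its speed; a pose out of reach is approached as far as the arm can. A call with a number of a shift or a turn outside -1 to 1 is refused whole. A call with a gripper value outside its range is refused whole. The fingers move at their own pace and stop on an object; the grip force is fixed at half the most. Time passes only in rows, so rows that repeat a pose let the fingers close. It gives the time, the measured TCP pose, the force, the opening and the grip force at its end, in the units of the state.
- arm.observe(): the state, without advancing time (a new reading comes with each control period).
- arm.get_image(name): name is "scene" or "top"; returns a dict with "frame" (400x640x3 uint8, red, green, blue), "K" (3x3 intrinsics, pixels), "dist" ([k1, k2, p1, p2, k3] as OpenCV has them; the pictures are not rectified), "camera_from_world" (4x4, takes a point from world to camera coordinates). Camera axes: x right, y down, z forward; pixel columns grow to the right and rows downward; lengths in m; the calibration is good to about 2 mm. A picture is of the moment at which its call begins. There is no depth.
- arm.job_done(): hands the job in; it is judged then, once.
The state is a dict: "time_s": time; "q": joint angles; "joint_vel": joint speeds; "joint_efforts": joint torques, N m; "ee_pos": TCP position; "orientation": TCP orientation; "wrist_force": force on the tool from outside, world axes, zero at the start; "moment": the same for the moment, N m; "finger_gap": finger opening in m; "grasp_force": force on a finger pad.
Only numpy, scipy, OpenCV 4.12 (cv2) and the standard library are available. Lean on these libraries where they do the work, as an engineer would, in place of code of your own. Each camera call takes 0.05 s, during which the arm holds its last target. There are 200 camera calls.

TASK

Take the push block out of its tray by its handle and with it gently roll the oak dowel along the track, under the sprung hold-down, until it is fully home against the end stop, whose setting has to be felt; keep it pressed firmly against the stop for about a second, but never push on the dowel with more than 20 N. Then stand the push block upright back in its tray. The glue is fresh, so do not touch the dowel with the gripper, and leave the other things on the table where they are.

Things in the scene. Friction and masses are not known exactly. Their poses are not given: they have to be found in the camera images.
- track: glue-up track fixed to the table: plywood board 330 mm long (its x), 98 wide (y), 12 thick, with side rails 10 mm wide and 20 high above the board, leaving a straight channel 78 mm wide, open at the -x end. Origin: centre of its underside, on the table; +x is the pushing direction, towards the end stop. Nothing on it stands taller than 78 mm above the table
- floor_start (a point): middle of the channel floor at the track's open -x end: 165 mm behind the track's origin and 12 mm above the table
- stop: end stop of the track: a fixed wooden bracket (20 mm thick, 78 wide, 30 tall, origin at the centre of its underside on the channel floor, 150 mm from the track's origin) carrying an upright face plate, 74 wide and 29 tall, on two pins. The plate is locked 0 to 22 mm forward of its rear setting, differently each time, and is not measured. It does not give
- home (a point): where the centre of the dowel would be against the stop in the plate's rear setting: at x = 110, y = 0, z = 28 mm of the track's frame (16 mm above the channel floor). With the plate set forward the dowel meets it up to 22 mm earlier, a place to be found by feel; the force then rises by about 3 N or more per mm
- pad: steel pad of the hold-down, bridging the channel before the stop between two sprung posts (track x = 118, y = +-58 mm). It moves only up and down; springs and weight press with about 2 N. Flat underside 30 mm above the channel floor from track x = 74 to 136 mm, so the dowel lifts it by 2 mm. Origin: on its underside between the posts
- lip (a point): front edge of the pad's lead-in lip, which slopes up from the flat underside towards -x: at x = 53 mm of the track, about 36 mm above the channel floor. Under lip and pad the dowel resists pushing with about 2 to 7 N, uneven and different each time, and stays where it is left; 10 N or more that keeps rising means the stop
- dowel: the oak dowel to be pushed: a plain cylinder 32 mm in diameter, 70 mm long, about 45 g, lying across the channel floor (its y axis is its length); origin: its centre, 16 mm above the channel floor. It rolls freely until it is under the pad. Its x and z axes turn as it rolls
- paddle: wooden push block, about 180 g: sole 110 mm long (its x, -20 to +90), 54 wide, 14 thick; a lip 24 mm high along its front end, with a flat upright pushing face; an upright handle slab 20 mm thick (along x), 44 wide (y), top 68 mm above the underside. Origin: on the underside below the handle. Pinch the slab from above across its 20 mm. In use its sole is kept 2 to 4 mm above the channel floor
- paddle_grip (a point): a good grasp height on the handle slab, 44 mm above the underside of the push block, over its origin
- paddle_face (a point): centre of the pushing face of the push block: 90 mm ahead of its origin (+x), 12 mm above its underside
- tray: white open tray fixed to the table, 135 (x) x 185 (y) x 18 mm outside, walls and floor 5 mm thick, in which the push block stands at the start with its front towards about +y of the tray; origin: centre of its underside
- spare_dowel: spare dowel, thinner (24 mm) and standing upright, 75 mm tall; origin under its centre; a bystander
- glue: closed white glue bottle, 52 mm across, 130 mm tall, standing; origin under its centre; a bystander
- screw_jar: low glass jar, 60 mm across, 60 mm tall, standing; origin under its centre; a bystander
- drawer_knob: loose glass drawer knob, 34 mm across, 38 mm tall, standing; origin under its centre; a bystander
- tape: roll of paper tape lying flat, 90 mm across, 24 mm tall; origin under its centre; a bystander
- screwdriver: screwdriver with a black handle, about 200 mm long, lying at the left near the robot; a bystander
Not all that is in view belongs to the job. Leave any blue or orange look-alike of the paddle alone.

How it is judged:
On the way, in this order (a step that is already met when the one before it is completed fails the run):
1. the push block is lifted out of its tray (height (world z) of paddle above 0.03 m and contact force between paddle and tray below 0.1 N), for 0.1 s.
2. the dowel is held against the end stop by the push block, pressing on the stop with more than 2 N (x of dowel in the frame of track between 0.0855 and 0.113 m and z of dowel in the frame of track between 0.025 and 0.031 m and contact force between dowel and stop above 2 N and contact force between paddle and dowel above 2 N), for 0.6 s.
At the end, for the whole second after the job is handed in: the dowel lies at rest on the track floor under the hold-down, where it was pressed against the stop (somewhere in the stop's 22 mm range of settings, to within 2 mm); the push block stands upright (within 0.08 rad) on the floor of its tray, released and at rest (x of dowel in the frame of track between 0.0855 and 0.113 m and z of dowel in the frame of track between 0.025 and 0.031 m and x of paddle in the frame of tray between -0.06 and 0.06 m and y of paddle in the frame of tray between -0.08 and 0.08 m and z of paddle in the frame of tray between 0.002 and 0.009 m and angle between paddle's own z axis and vertical below 0.08 rad and linear speed of paddle below 0.02 m/s and linear speed of dowel below 0.01 m/s); the robot touches nothing.
It fails at once if the push block presses on the dowel with more than 20 N (contact force between paddle and dowel above 20 N).
It fails at once if the gripper or arm touches the dowel (contact force between any of the fingers, the arm and dowel above 0.3 N).
It fails at once if a bystander is moved by more than 20 mm (distance of any of spare_dowel, glue, screw_jar, drawer_knob, tape, screwdriver from where it was at the start of the episode above 0.02 m).
It also fails if it takes over 72 s, if anything falls off the work surface, if the arm or the gripper's body presses on something with over 40 N, if the wrist force passes 120 N, or if a joint passes its speed limit or range.

## Working session

There is one attempt and no reset: what is moved stays moved. The work goes in short steps, Python scripts to look and compute and a tool call to move; the robot and the scene stay as the last step left them, time stands still between calls to the robot, and variables do not carry over. Pictures are saved under pics/ and viewed, at most 10 in all, crops included, and the job is handed in when it is done.

Besides the shell and the picture viewer there is one more tool, called after "Call:" as name([rows], argument=value, ...), one row to a line, values as JSON. drive_tool: Moves the arm, as the interface text tells. Scaled input: -1 to 1 covers 0.1 m each way for a shift and 60 degrees each way for a turn. Its arguments: {"type":"object","properties":{"moves":{"type":"array"}},"required":["moves"]}

```bash
mkdir -p pics; cat > h.py <<'E'
import numpy as np, cv2
from plant import arm
def img(n):
    d=arm.get_image(n); return d
def ray(d,uv):
    K=np.array(d["K"]);T=np.array(d["camera_from_world"])
    p=cv2.undistortPoints(np.array(uv,float).reshape(-1,1,2),K,np.array(d["dist"],float)).reshape(-1,2)
    R=T[:3,:3];c=-R.T@T[:3,3]
    return c,np.c_[p,np.ones(len(p))]@R
def onz(d,uv,z):
    c,r=ray(d,uv); return c+r*((z-c[2])/r[:,2])[:,None]
def proj(d,P):
    T=np.array(d["camera_from_world"])
    return cv2.projectPoints(np.array(P,float).reshape(-1,3),cv2.Rodrigues(T[:3,:3])[0],T[:3,3],np.array(d["K"]),np.array(d["dist"],float))[0].reshape(-1,2)
E
python3 - <<'E'
from h import *
import pickle
for n in("scene","top"):
    d=img(n); pickle.dump(d,open(n+".pkl","wb")); cv2.imwrite(f"pics/{n}0.png",d["frame"][:,:,::-1])
    T=np.array(d["camera_from_world"]);print(n,-T[:3,:3].T@T[:3,3])
print(arm.observe(),arm.pinch_z)
E
```

```text
scene [1.12738702 0.6375617  0.69893413]
top [ 0.37466037 -0.13061536  1.53819945]
{'time_s': 0.1, 'q': array([-1.47651387e+00,  2.07340742e-01,  1.54277102e+00,  3.72600851e-06,
        1.39351058e+00, -1.50524547e-01]), 'joint_vel': array([-0.00197823, -0.00315703, -0.0034575 , -0.00024164,  0.00070234,
        0.00198766]), 'joint_efforts': array([-4.58493814e-04, -3.71866035e+01, -2.82295525e+01,  6.99669868e-02,
        3.11055151e-02, -5.03250101e-05]), 'ee_pos': array([ 0.13927062, -0.55714094,  0.20442255]), 'orientation': array([-3.11607391e+00, -3.83333673e-01, -9.53404628e-05]), 'wrist_force': array([-0.75758358, -0.43798148, -0.00343868]), 'moment': array([ 0.06206934, -0.01780406, -0.0071678 ]), 'grasp_force': 0.0, 'finger_gap': 0.09414167799897008} 0.0188
```

View pics/scene0.png

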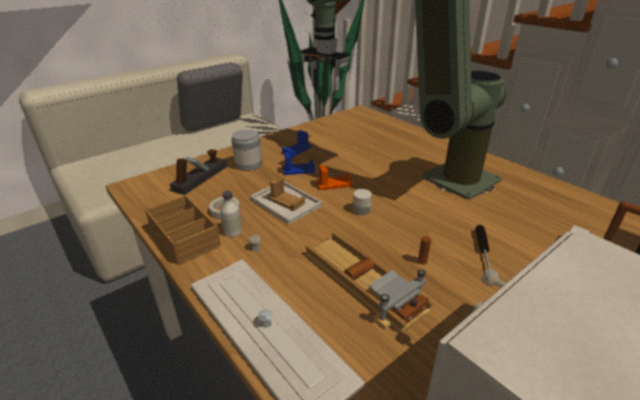

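View pics/top0.png

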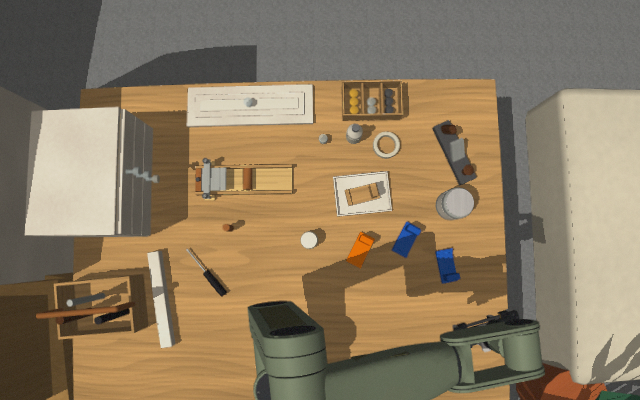

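The top view shows the white tray at (363,194) with a wooden push block in it. The track runs from its open end at (293,179) to the stop near (200,179), with the dowel at (247,178). The push block candidates are wood (363,194), orange (361,248), and blue (406,239) and (446,265). The wooden one in the tray fits the description. I'll confirm it in an enlarged crop.

```bash
python3 - <<'E'
from h import *
import pickle
d=pickle.load(open("top.pkl","rb"));f=d["frame"][:,:,::-1]
a=cv2.resize(f[150:225,185:305],None,fx=6.6,fy=4,interpolation=cv2.INTER_CUBIC)
a=cv2.resize(f[155:205,185:305],None,fx=6,fy=6,interpolation=cv2.INTER_CUBIC)
b=cv2.resize(f[168:218,325:400],None,fx=6,fy=6,interpolation=cv2.INTER_CUBIC)
o=np.zeros((600,720,3),np.uint8);o[:300]=a;o[300:,:450]=b
cv2.imwrite("pics/top_crop.png",o)
d=pickle.load(open("scene.pkl","rb"));f=d["frame"][:,:,::-1]
a=cv2.resize(f[230:330,300:440],None,fx=4,fy=4,interpolation=cv2.INTER_CUBIC)
b=cv2.resize(f[173:223,245:325],None,fx=4,fy=4,interpolation=cv2.INTER_CUBIC)
o=np.zeros((600,560,3),np.uint8);o[:400]=a;o[400:,:320]=b
cv2.imwrite("pics/scene_crop.png",o)
E
```

```text
(no output)
```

View pics/top_crop.png

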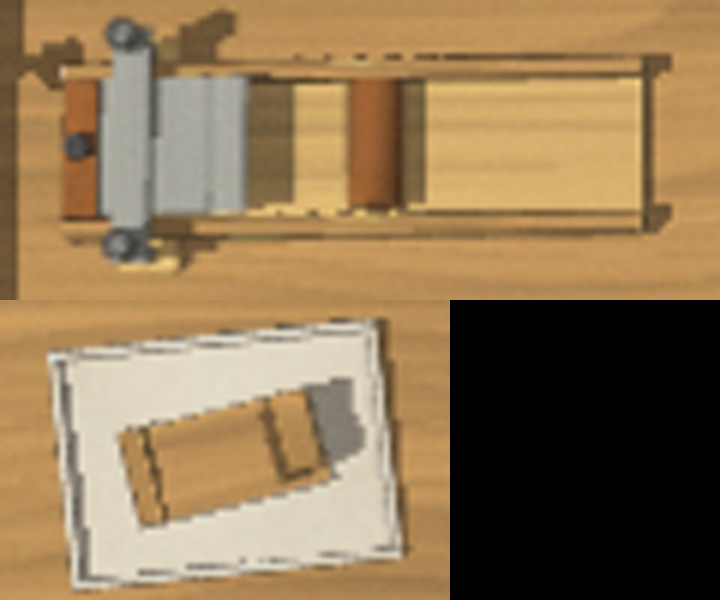

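View pics/scene_crop.png

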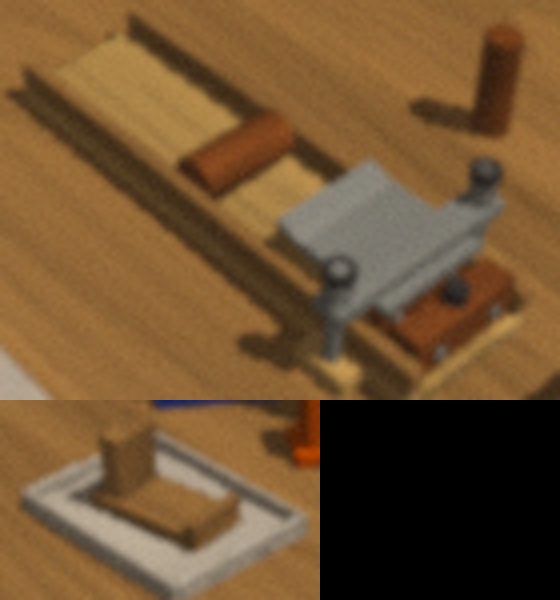

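Confirmed: the wooden block in the tray has its lip on the left (crop edge (120,432) to (142,525)) and its handle top at crop (265..330, 390..482). The dowel lies across the channel at crop x 348 to 400, the pad lip is at crop x≈247, and the channel's open end is at crop x≈642.

```bash
python3 - <<'E'
from h import *
import pickle
np.set_printoptions(precision=4,suppress=True)
d=pickle.load(open("top.pkl","rb"));s=pickle.load(open("scene.pkl","rb"))
A=lambda x,y:(185+(x+.5)/6-.5,155+(y+.5)/6-.5)
B=lambda x,y:(325+(x+.5)/6-.5,168+(y-300+.5)/6-.5)
print("floor open end",onz(d,[A(642,79),A(642,212)],.012))
print("rail top open", onz(d,[A(643,58),A(645,232)],.032))
print("rail top stop end", onz(d,[A(63,66),A(62,236)],.032))
print("dowel L/R",onz(d,[A(348,142),A(401,142)],.028),"ends",onz(d,[A(375,78),A(375,207)],.044))
print("stop top",onz(d,[A(65,80),A(65,217)],.042))
print("lip",onz(d,[A(247,78),A(247,213)],.048))
h=onz(d,[B(265,402),B(305,390),B(330,470),B(287,482)],.073);print("handle",h,h.mean(0))
print("palip",onz(d,[B(120,432),B(142,525)],.029))
print("tray",onz(d,[B(50,353),B(375,320),B(402,552),B(75,587)],.018))
S=lambda x,y:(245+(x+.5)/4-.5,173+(y-400+.5)/4-.5)
print("scene handle top", onz(s,[S(97,431),S(122,415),S(155,432),S(133,448)],.073))
M=lambda x,y:(300+(x+.5)/4-.5,230+(y+.5)/4-.5)
print("scene floor open (near,far?)", onz(s,[M(58,75),M(128,37)],.012), "pad lip", onz(s,[M(280,218),M(372,160)],.048))
print("spare,screwjar", onz(d,[(228,227),(309,240)],.07), "knob glue", onz(d,[(323,139)],.035),onz(d,[(355,130)],.12))
E
```

```text
floor open end [[ 0.6355 -0.0257  0.012 ]
 [ 0.5597 -0.025   0.012 ]]
rail top open [[ 0.644  -0.0277  0.032 ]
 [ 0.5461 -0.0279  0.032 ]]
rail top stop end [[0.6463 0.3011 0.032 ]
 [0.5496 0.3003 0.032 ]]
dowel L/R [[0.6002 0.1389 0.028 ]
 [0.5997 0.1089 0.028 ]] ends [[0.6335 0.121  0.044 ]
 [0.5612 0.1209 0.044 ]]
stop top [[0.6365 0.2969 0.042 ]
 [0.559  0.2958 0.042 ]]
lip [[0.6343 0.1921 0.048 ]
 [0.5587 0.1916 0.048 ]]
handle [[ 0.5655 -0.2797  0.073 ]
 [ 0.5716 -0.3016  0.073 ]
 [ 0.5279 -0.3138  0.073 ]
 [ 0.5218 -0.2904  0.073 ]] [ 0.5467 -0.2964  0.073 ]
palip [[ 0.5557 -0.2031  0.029 ]
 [ 0.5036 -0.2142  0.029 ]]
tray [[ 0.6024 -0.1653  0.018 ]
 [ 0.6181 -0.3486  0.018 ]
 [ 0.487  -0.3596  0.018 ]
 [ 0.4706 -0.1767  0.018 ]]
scene handle top [[ 0.5733 -0.3024  0.073 ]
 [ 0.5449 -0.3106  0.073 ]
 [ 0.5403 -0.2724  0.073 ]
 [ 0.5666 -0.2635  0.073 ]]
scene floor open (near,far?) [[ 0.6233 -0.0191  0.012 ]
 [ 0.5623 -0.02    0.012 ]] pad lip [[0.6319 0.1911 0.048 ]
 [0.5579 0.1919 0.048 ]]
spare,screwjar [[ 0.4352  0.179   0.07  ]
 [ 0.3896 -0.0834  0.07  ]] knob glue [[ 0.7278 -0.134   0.035 ]] [[ 0.7353 -0.2362  0.12  ]]
```

Call:
drive_tool([
  {"claw": 0,"slide": [0.46,-0.15,0],"spin": 0},
  {"claw": 0,"slide": [0.92,-0.3,0],"spin": 0},
  {"claw": 0,"slide": [0.92,-0.3,0],"spin": 0},
])

```text
time_s: 0.4
ee_pos: [0.2252, -0.503, 0.2047]
orientation: [-3.114, -0.392, -0.003]
wrist_force: [-0.4, 0.0, -0.3]
finger_gap: 0.0944
grasp_force: 0.0
```

Call:
drive_tool([
  {"claw": 0,"slide": [0.46,-0.15,0],"spin": 0},
  {"claw": 0,"slide": [0.92,-0.3,0],"spin": 0},
  {"claw": 0,"slide": [0.92,-0.3,0],"spin": 0},
])

```text
time_s: 0.7
ee_pos: [0.3068, -0.452, 0.205]
orientation: [-3.115, -0.393, -0.002]
wrist_force: [0.3, 0.3, 0.4]
finger_gap: 0.0937
grasp_force: 0.0
```

Call:
drive_tool([
  {"claw": 0,"slide": [0.46,-0.15,0],"spin": 0},
  {"claw": 0,"slide": [0.92,-0.3,0],"spin": 0},
  {"claw": 0,"slide": [0.92,-0.3,0],"spin": 0},
])

```text
time_s: 1.0
ee_pos: [0.3883, -0.4012, 0.2051]
orientation: [-3.116, -0.392, -0.002]
wrist_force: [0.6, -0.9, 0.1]
finger_gap: 0.094
grasp_force: 0.0
```

Call:
drive_tool([
  {"claw": 0,"slide": [0.46,-0.15,0],"spin": 0},
  {"claw": 0,"slide": [0.92,-0.3,0],"spin": 0},
  {"claw": 0,"slide": [0.92,-0.3,0],"spin": 0},
])

```text
time_s: 1.3
ee_pos: [0.47, -0.3503, 0.2051]
orientation: [-3.116, -0.391, -0.002]
wrist_force: [-1.0, 0.9, -0.4]
finger_gap: 0.094
grasp_force: 0.0
```

Call:
drive_tool([
  {"claw": 0,"slide": [0.46,-0.15,0],"spin": 0},
  {"claw": 0,"slide": [0.92,-0.3,0],"spin": 0},
  {"claw": 0,"slide": [0.92,-0.3,0],"spin": 0},
  {"claw": 0,"slide": [0.92,-0.3,0],"spin": 0},
])

```text
time_s: 1.7
ee_pos: [0.5485, -0.3017, 0.2048]
orientation: [3.118, 0.385, -0.003]
wrist_force: [-0.5, -0.2, -0.4]
finger_gap: 0.0941
grasp_force: 0.0
```

Call:
drive_tool([
  {"claw": 0,"slide": [0,-0.05,0.4],"spin": 0.025},
  {"claw": 0,"slide": [0,-0.05,0.8],"spin": 0.025},
  {"claw": 0,"slide": [0,-0.05,1.0],"spin": 0.025},
  {"claw": 0,"slide": [0,-0.05,1.0],"spin": 0.025},
])

```text
time_s: 2.1
ee_pos: [0.5432, -0.2959, 0.1009]
orientation: [-3.118, -0.338, 0.012]
wrist_force: [-0.4, -0.0, -0.9]
finger_gap: 0.0938
grasp_force: 0.0
```

```bash
python3 - <<'E'
from h import *
a=[]
for n,(u,v) in (("scene",(240,130)),("top",(320,150))):
    d=img(n); f=d["frame"][:,:,::-1].copy()
    a.append(cv2.resize(f[v:v+100,u:u+95],None,fx=4,fy=4,interpolation=cv2.INTER_CUBIC))
cv2.imwrite("pics/above.png",np.hstack(a)); s=arm.observe(); print(s["ee_pos"],s["orientation"])
E
```

```text
[ 0.54686174 -0.29769676  0.10577308] [ 3.12295111e+00  3.39285584e-01 -8.76037855e-04]
```

View pics/above.png

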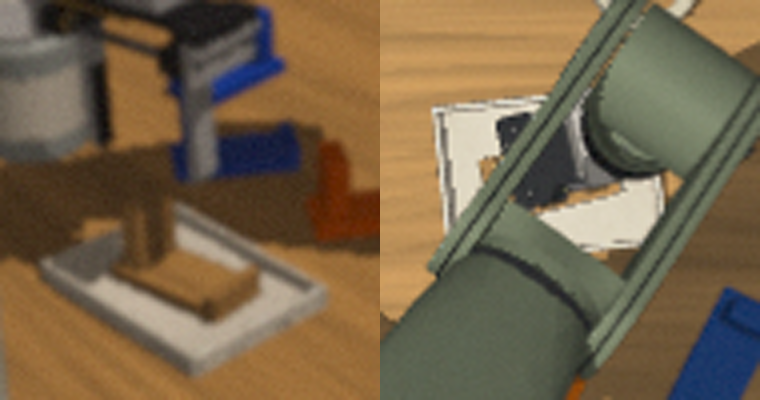

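```bash
python3 - <<'E'
from h import *
d=img("scene");t=np.array([.5468,-.2970]);h=np.array([np.cos(np.radians(102.5)),np.sin(np.radians(102.5))]);n=np.array([-h[1],h[0]])
P=[[*(t+.047*h),.105],[*(t-.047*h),.105]]+[[*(t+a*h+b*n),.073] for a in(.01,-.01) for b in(.022,-.022)]+[[*(t+.09*h+b*n),z] for b in(.027,-.027) for z in(.029,.005)]
print(((proj(d,P)-[240,130])*4+1.5).round(0).tolist())
E
```

```text
[[193.0, 176.0], [103.0, 140.0], [179.0, 187.0], [139.0, 210.0], [160.0, 179.0], [120.0, 202.0], [264.0, 266.0], [265.0, 292.0], [217.0, 297.0], [218.0, 323.0]]
```

The overlay agrees to within a few mm, and the fingers straddle the handle. I'll descend and grip.

Call:
drive_tool([
  {"claw": 0,"slide": [0,0,0.3],"spin": 0},
  {"claw": 0,"slide": [0,0,0.6],"spin": 0},
  {"claw": 0,"slide": [0,0,0.75],"spin": 0},
  {"claw": 0,"slide": [0,0,0.75],"spin": 0},
  {"claw": 0,"slide": [0,0,0.75],"spin": 0},
])

```text
time_s: 2.75
ee_pos: [0.549, -0.2969, 0.032]
orientation: [3.121, 0.342, 0.003]
wrist_force: [0.6, -0.5, 0.4]
finger_gap: 0.0936
grasp_force: 0.0
```

Call:
drive_tool([
  {"claw": 1,"slide": [0,0,0],"spin": 0},
  {"claw": 1,"slide": [0,0,0],"spin": 0},
  {"claw": 1,"slide": [0,0,0],"spin": 0},
  {"claw": 1,"slide": [0,0,0],"spin": 0},
  {"claw": 1,"slide": [0,0,0],"spin": 0},
])

```text
time_s: 3.25
ee_pos: [0.5482, -0.296, 0.0307]
orientation: [3.123, 0.343, 0.0]
wrist_force: [-0.2, -0.1, -0.2]
finger_gap: 0.0575
grasp_force: 0.0
```

Call:
drive_tool([
  {"claw": 1,"slide": [0,0,0],"spin": 0},
  {"claw": 1,"slide": [0,0,0],"spin": 0},
  {"claw": 1,"slide": [0,0,0],"spin": 0},
  {"claw": 1,"slide": [0,0,0],"spin": 0},
  {"claw": 1,"slide": [0,0,0],"spin": 0},
])

```text
time_s: 3.75
ee_pos: [0.548, -0.296, 0.0304]
orientation: [-3.123, -0.343, 0.0]
wrist_force: [-0.6, 0.0, -0.4]
finger_gap: 0.0202
grasp_force: 30.0
```

Call:
drive_tool([
  {"claw": 1,"slide": [0,0,-0.2],"spin": 0},
  {"claw": 1,"slide": [0,0,-0.5],"spin": 0},
  {"claw": 1,"slide": [0,0,-0.9],"spin": 0.1},
  {"claw": 1,"slide": [0,0,-0.9],"spin": 0.207},
  {"claw": 1,"slide": [0,0,-0.9],"spin": 0.207},
])

```text
time_s: 4.25
ee_pos: [0.5488, -0.2966, 0.122]
orientation: [3.14, 0.003, 0.004]
wrist_force: [-1.1, 0.8, -2.1]
finger_gap: 0.0196
grasp_force: 30.0
```

Call:
drive_tool([
  {"claw": 1,"slide": [0.1,-0.25,0],"spin": 0},
  {"claw": 1,"slide": [0.2,-0.5,0],"spin": 0},
  {"claw": 1,"slide": [0.25,-0.75,0],"spin": 0},
  {"claw": 1,"slide": [0.25,-0.9,0],"spin": 0},
  {"claw": 1,"slide": [0.25,-0.9,0],"spin": 0},
])

```text
time_s: 4.75
ee_pos: [0.5717, -0.2035, 0.1188]
orientation: [-3.14, -0.009, 0.005]
wrist_force: [0.0, -0.3, -1.1]
finger_gap: 0.0201
grasp_force: 30.0
```

Call:
drive_tool([
  {"claw": 1,"slide": [0.1,-0.25,0],"spin": 0},
  {"claw": 1,"slide": [0.2,-0.5,0],"spin": 0},
  {"claw": 1,"slide": [0.24,-0.75,0],"spin": 0},
  {"claw": 1,"slide": [0.24,-0.9,0],"spin": 0},
  {"claw": 1,"slide": [0.24,-0.9,0],"spin": 0},
])

```text
time_s: 5.25
ee_pos: [0.596, -0.115, 0.1198]
orientation: [-3.141, -0.006, 0.002]
wrist_force: [0.1, 0.1, -1.5]
finger_gap: 0.0199
grasp_force: 30.0
```

Call:
drive_tool([
  {"claw": 1,"slide": [0,-0.3,0],"spin": 0},
  {"claw": 1,"slide": [0,-0.6,0],"spin": 0},
  {"claw": 1,"slide": [0,-0.82,0],"spin": 0},
  {"claw": 1,"slide": [0,-0.82,0],"spin": 0},
  {"claw": 1,"slide": [0,-0.82,0],"spin": 0},
])

```text
time_s: 5.75
ee_pos: [0.5965, -0.0353, 0.1204]
orientation: [3.14, 0.003, -0.0]
wrist_force: [-0.0, -0.2, -1.9]
finger_gap: 0.0197
grasp_force: 30.0
```

```bash
python3 - <<'E'
from h import *
a=[]
for n,(u,v) in (("scene",(250,170)),("top",(215,130))):
    d=img(n); f=d["frame"][:,:,::-1].copy()
    a.append(cv2.resize(f[v:v+130,u:u+100],None,fx=4,fy=4,interpolation=cv2.INTER_CUBIC))
cv2.imwrite("pics/over.png",np.hstack(a)); s=arm.observe(); print(s["ee_pos"],s["orientation"],s["time_s"],s["finger_gap"])
from scipy.spatial.transform import Rotation as R
print(R.from_rotvec(s["orientation"]).as_matrix().round(3))
E
```

```text
[ 0.59664732 -0.03570868  0.12047127] [3.14065037e+00 7.52186816e-04 1.84280948e-04] 5.85 0.019709755794700815
[[ 1.     0.     0.   ]
 [ 0.    -1.    -0.001]
 [ 0.     0.001 -1.   ]]
```

View pics/over.png

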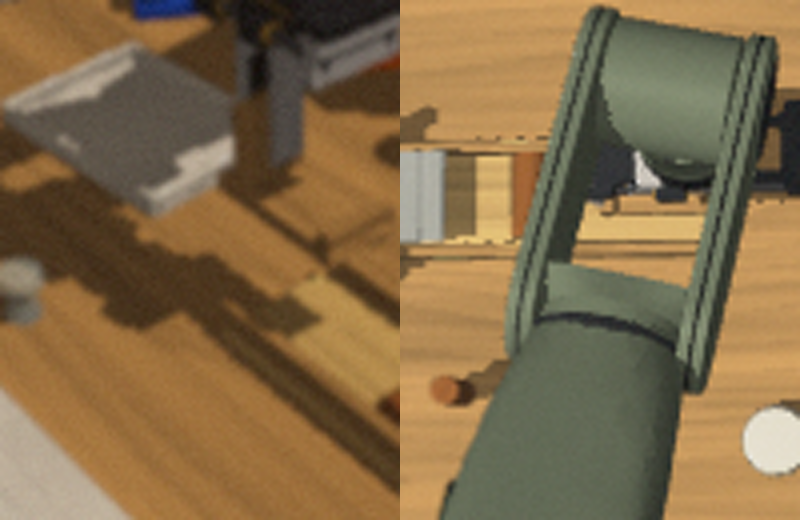

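```bash
python3 - <<'E'
from h import *
d=img("scene"); f=d["frame"][:,:,::-1].copy()
print(proj(d,[[.5966,-.0357,.12],[.5966,.0543,.1],[.5966,.125,.028]]))
cv2.imwrite("pics/over2.png",cv2.resize(f[130:330,270:450],None,fx=3,fy=3,interpolation=cv2.INTER_CUBIC))
E
```

```text
[[317.46787094 207.76603387]
 [340.95578511 230.5776854 ]
 [360.06409294 268.24191432]]
```

View pics/over2.png

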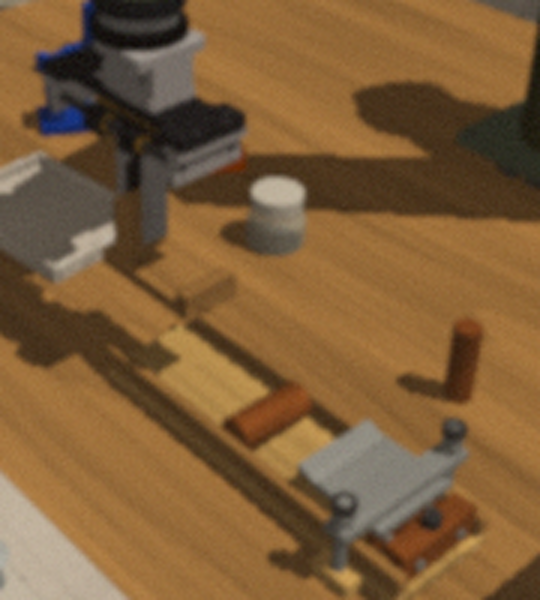

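The paddle is held level and aligned, with its lip at crop (205,290) just over the open end. I'll lower it into the channel.

Call:
drive_tool([
  {"claw": 1,"slide": [-0.02,0,0.3],"spin": 0},
  {"claw": 1,"slide": [-0.02,0,0.6],"spin": 0},
  {"claw": 1,"slide": [-0.02,0,0.75],"spin": 0},
  {"claw": 1,"slide": [-0.02,0,0.79],"spin": 0},
  {"claw": 1,"slide": [-0.02,0,0.79],"spin": 0},
])

```text
time_s: 6.4
ee_pos: [0.5945, -0.0344, 0.0412]
orientation: [-3.142, -0.002, 0.001]
wrist_force: [0.0, 0.3, -1.0]
finger_gap: 0.0199
grasp_force: 30.0
```

Call:
drive_tool([
  {"claw": 1,"slide": [0,-0.08,0],"spin": 0},
  {"claw": 1,"slide": [0,-0.16,0],"spin": 0},
  {"claw": 1,"slide": [0,-0.25,0],"spin": 0},
  {"claw": 1,"slide": [0,-0.3,0],"spin": 0},
  {"claw": 1,"slide": [0,-0.3,0],"spin": 0},
])

```text
time_s: 6.9
ee_pos: [0.5946, -0.0027, 0.0418]
orientation: [-3.142, -0.006, -0.001]
wrist_force: [0.6, 0.6, -1.9]
finger_gap: 0.0199
grasp_force: 30.0
```

```bash
python3 - <<'E'
from h import *
d=img("scene"); f=d["frame"][:,:,::-1].copy()
cv2.imwrite("pics/ch.png",cv2.resize(f[200:330,300:450],None,fx=4,fy=4,interpolation=cv2.INTER_CUBIC));s=arm.observe();print(s["ee_pos"],s["wrist_force"])
E
```

```text
[ 0.59462923 -0.00320677  0.04172228] [-0.31933325 -0.24177578 -1.1990269 ]
```

View pics/ch.png

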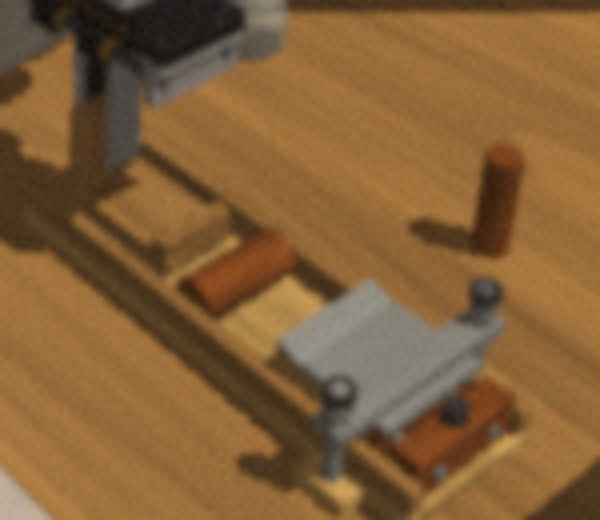

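The picture shows the block lying in the channel between the rails, with its lip at crop (190,240) about 20 mm behind the dowel at (240,270). I'll roll the dowel gently forward.

Call:
drive_tool([
  {"claw": 1,"slide": [0,-0.05,0.01],"spin": 0},
  {"claw": 1,"slide": [0,-0.1,0.01],"spin": 0},
  {"claw": 1,"slide": [0,-0.14,0.01],"spin": 0},
  {"claw": 1,"slide": [0,-0.17,0.01],"spin": 0},
  {"claw": 1,"slide": [0,-0.2,0.01],"spin": 0},
])

```text
time_s: 7.45
ee_pos: [0.5945, 0.0163, 0.0404]
orientation: [3.142, 0.003, -0.0]
wrist_force: [-0.3, -0.5, -1.3]
finger_gap: 0.0197
grasp_force: 30.0
```

Call:
drive_tool([
  {"claw": 1,"slide": [0,-0.04,0],"spin": 0},
  {"claw": 1,"slide": [0,-0.08,0],"spin": 0},
  {"claw": 1,"slide": [0,-0.12,0],"spin": 0},
  {"claw": 1,"slide": [0,-0.16,0],"spin": 0},
  {"claw": 1,"slide": [0,-0.2,0],"spin": 0},
])

```text
time_s: 7.95
ee_pos: [0.5945, 0.0364, 0.0405]
orientation: [-3.142, -0.003, -0.0]
wrist_force: [0.7, -0.3, -1.6]
finger_gap: 0.02
grasp_force: 30.0
```

Call:
drive_tool([
  {"claw": 1,"slide": [0,-0.04,0],"spin": 0},
  {"claw": 1,"slide": [0,-0.08,0],"spin": 0},
  {"claw": 1,"slide": [0,-0.12,0],"spin": 0},
  {"claw": 1,"slide": [0,-0.16,0],"spin": 0},
  {"claw": 1,"slide": [0,-0.2,0],"spin": 0},
])

```text
time_s: 8.45
ee_pos: [0.5944, 0.0564, 0.0405]
orientation: [-3.142, -0.003, -0.0]
wrist_force: [0.2, -0.8, -1.2]
finger_gap: 0.0195
grasp_force: 30.0
```

Call:
drive_tool([
  {"claw": 1,"slide": [0,-0.04,0],"spin": 0},
  {"claw": 1,"slide": [0,-0.08,0],"spin": 0},
  {"claw": 1,"slide": [0,-0.12,0],"spin": 0},
  {"claw": 1,"slide": [0,-0.16,0],"spin": 0},
  {"claw": 1,"slide": [0,-0.2,0],"spin": 0},
])

```text
time_s: 8.95
ee_pos: [0.5944, 0.0764, 0.0405]
orientation: [-3.142, -0.003, 0.0]
wrist_force: [-0.6, -0.2, -2.3]
finger_gap: 0.02
grasp_force: 30.0
```

Call:
drive_tool([
  {"claw": 1,"slide": [0,-0.03,0],"spin": 0},
  {"claw": 1,"slide": [0,-0.06,0],"spin": 0},
  {"claw": 1,"slide": [0,-0.09,0],"spin": 0},
  {"claw": 1,"slide": [0,-0.12,0],"spin": 0},
  {"claw": 1,"slide": [0,-0.15,0],"spin": 0},
])

```text
time_s: 9.45
ee_pos: [0.5943, 0.0913, 0.0404]
orientation: [3.142, 0.003, -0.0]
wrist_force: [-0.3, -0.5, -1.2]
finger_gap: 0.0198
grasp_force: 30.0
```

Call:
drive_tool([
  {"claw": 1,"slide": [0,-0.02,0],"spin": 0},
  {"claw": 1,"slide": [0,-0.04,0],"spin": 0},
  {"claw": 1,"slide": [0,-0.06,0],"spin": 0},
  {"claw": 1,"slide": [0,-0.08,0],"spin": 0},
  {"claw": 1,"slide": [0,-0.1,0],"spin": 0},
])

```text
time_s: 9.95
ee_pos: [0.5945, 0.1003, 0.0406]
orientation: [3.14, 0.003, 0.0]
wrist_force: [1.2, -3.9, -1.3]
finger_gap: 0.0196
grasp_force: 30.0
```

Contact under the lip reads about 4 N, as expected. I'll continue more slowly.

Call:
drive_tool([
  {"claw": 1,"slide": [0,-0.015,0],"spin": 0},
  {"claw": 1,"slide": [0,-0.03,0],"spin": 0},
  {"claw": 1,"slide": [0,-0.045,0],"spin": 0},
  {"claw": 1,"slide": [0,-0.06,0],"spin": 0},
  {"claw": 1,"slide": [0,-0.07,0],"spin": 0},
])

```text
time_s: 10.45
ee_pos: [0.5943, 0.1083, 0.0404]
orientation: [-3.141, -0.003, 0.0]
wrist_force: [0.5, -2.4, -0.8]
finger_gap: 0.0195
grasp_force: 30.0
```

Call:
drive_tool([
  {"claw": 1,"slide": [0,-0.01,0],"spin": 0},
  {"claw": 1,"slide": [0,-0.02,0],"spin": 0},
  {"claw": 1,"slide": [0,-0.03,0],"spin": 0},
  {"claw": 1,"slide": [0,-0.04,0],"spin": 0},
  {"claw": 1,"slide": [0,-0.05,0],"spin": 0},
])

```text
time_s: 10.95
ee_pos: [0.5943, 0.1132, 0.0405]
orientation: [3.142, 0.003, -0.0]
wrist_force: [0.4, -3.1, -1.5]
finger_gap: 0.0198
grasp_force: 30.0
```

Now I'm feeling for the stop, 2.5 mm per call.

Call:
drive_tool([
  {"claw": 1,"slide": [0,-0.005,0],"spin": 0},
  {"claw": 1,"slide": [0,-0.01,0],"spin": 0},
  {"claw": 1,"slide": [0,-0.015,0],"spin": 0},
  {"claw": 1,"slide": [0,-0.02,0],"spin": 0},
  {"claw": 1,"slide": [0,-0.025,0],"spin": 0},
])

```text
time_s: 11.45
ee_pos: [0.5943, 0.1156, 0.0404]
orientation: [3.142, 0.003, -0.0]
wrist_force: [-0.7, -3.3, -0.8]
finger_gap: 0.02
grasp_force: 30.0
```

Call:
drive_tool([
  {"claw": 1,"slide": [0,-0.005,0],"spin": 0},
  {"claw": 1,"slide": [0,-0.01,0],"spin": 0},
  {"claw": 1,"slide": [0,-0.015,0],"spin": 0},
  {"claw": 1,"slide": [0,-0.02,0],"spin": 0},
  {"claw": 1,"slide": [0,-0.025,0],"spin": 0},
])

```text
time_s: 11.95
ee_pos: [0.5943, 0.1181, 0.0404]
orientation: [-3.142, -0.003, 0.0]
wrist_force: [0.4, -2.2, -0.6]
finger_gap: 0.0195
grasp_force: 30.0
```

Call:
drive_tool([
  {"claw": 1,"slide": [0,-0.005,0],"spin": 0},
  {"claw": 1,"slide": [0,-0.01,0],"spin": 0},
  {"claw": 1,"slide": [0,-0.015,0],"spin": 0},
  {"claw": 1,"slide": [0,-0.02,0],"spin": 0},
  {"claw": 1,"slide": [0,-0.02,0],"spin": 0},
])

```text
time_s: 12.45
ee_pos: [0.5943, 0.1202, 0.0404]
orientation: [-3.141, -0.003, 0.0]
wrist_force: [0.2, -2.6, -1.4]
finger_gap: 0.0197
grasp_force: 30.0
```

Call:
drive_tool([
  {"claw": 1,"slide": [0,-0.005,0],"spin": 0},
  {"claw": 1,"slide": [0,-0.01,0],"spin": 0},
  {"claw": 1,"slide": [0,-0.015,0],"spin": 0},
  {"claw": 1,"slide": [0,-0.02,0],"spin": 0},
  {"claw": 1,"slide": [0,-0.025,0],"spin": 0},
])

```text
time_s: 12.95
ee_pos: [0.5943, 0.1226, 0.0405]
orientation: [-3.142, -0.003, -0.0]
wrist_force: [-0.4, -3.6, -0.6]
finger_gap: 0.0197
grasp_force: 30.0
```

Call:
drive_tool([
  {"claw": 1,"slide": [0,-0.005,0],"spin": 0},
  {"claw": 1,"slide": [0,-0.01,0],"spin": 0},
  {"claw": 1,"slide": [0,-0.015,0],"spin": 0},
  {"claw": 1,"slide": [0,-0.02,0],"spin": 0},
  {"claw": 1,"slide": [0,-0.025,0],"spin": 0},
])

```text
time_s: 13.45
ee_pos: [0.5943, 0.1252, 0.0405]
orientation: [-3.142, -0.003, -0.0]
wrist_force: [-0.3, -3.2, -1.2]
finger_gap: 0.0195
grasp_force: 30.0
```

Call:
drive_tool([
  {"claw": 1,"slide": [0,-0.005,0],"spin": 0},
  {"claw": 1,"slide": [0,-0.01,0],"spin": 0},
  {"claw": 1,"slide": [0,-0.015,0],"spin": 0},
  {"claw": 1,"slide": [0,-0.02,0],"spin": 0},
  {"claw": 1,"slide": [0,-0.025,0],"spin": 0},
])

```text
time_s: 13.95
ee_pos: [0.5943, 0.1276, 0.0404]
orientation: [3.142, 0.003, -0.0]
wrist_force: [0.3, -3.3, -2.1]
finger_gap: 0.02
grasp_force: 30.0
```

Call:
drive_tool([
  {"claw": 1,"slide": [0,-0.005,0],"spin": 0},
  {"claw": 1,"slide": [0,-0.01,0],"spin": 0},
  {"claw": 1,"slide": [0,-0.015,0],"spin": 0},
  {"claw": 1,"slide": [0,-0.02,0],"spin": 0},
  {"claw": 1,"slide": [0,-0.025,0],"spin": 0},
])

```text
time_s: 14.45
ee_pos: [0.5943, 0.1301, 0.0404]
orientation: [-3.142, -0.003, -0.0]
wrist_force: [0.1, -3.9, -0.6]
finger_gap: 0.0196
grasp_force: 30.0
```

Call:
drive_tool([
  {"claw": 1,"slide": [0,-0.005,0],"spin": 0},
  {"claw": 1,"slide": [0,-0.01,0],"spin": 0},
  {"claw": 1,"slide": [0,-0.015,0],"spin": 0},
  {"claw": 1,"slide": [0,-0.02,0],"spin": 0},
  {"claw": 1,"slide": [0,-0.025,0],"spin": 0},
])

```text
time_s: 14.95
ee_pos: [0.5943, 0.1326, 0.0404]
orientation: [3.142, 0.003, -0.0]
wrist_force: [0.8, -3.2, -1.0]
finger_gap: 0.0204
grasp_force: 30.0
```

Call:
drive_tool([
  {"claw": 1,"slide": [0,-0.005,0],"spin": 0},
  {"claw": 1,"slide": [0,-0.01,0],"spin": 0},
  {"claw": 1,"slide": [0,-0.015,0],"spin": 0},
  {"claw": 1,"slide": [0,-0.02,0],"spin": 0},
  {"claw": 1,"slide": [0,-0.025,0],"spin": 0},
])

```text
time_s: 15.45
ee_pos: [0.5943, 0.1351, 0.0405]
orientation: [-3.142, -0.003, -0.0]
wrist_force: [0.3, -2.9, -1.0]
finger_gap: 0.0198
grasp_force: 30.0
```

Call:
drive_tool([
  {"claw": 1,"slide": [0,-0.005,0],"spin": 0},
  {"claw": 1,"slide": [0,-0.01,0],"spin": 0},
  {"claw": 1,"slide": [0,-0.015,0],"spin": 0},
  {"claw": 1,"slide": [0,-0.02,0],"spin": 0},
  {"claw": 1,"slide": [0,-0.025,0],"spin": 0},
])

```text
time_s: 15.95
ee_pos: [0.5942, 0.1376, 0.0404]
orientation: [3.142, 0.003, -0.0]
wrist_force: [-0.8, -2.2, -1.5]
finger_gap: 0.02
grasp_force: 30.0
```

Call:
drive_tool([
  {"claw": 1,"slide": [0,-0.005,0],"spin": 0},
  {"claw": 1,"slide": [0,-0.01,0],"spin": 0},
  {"claw": 1,"slide": [0,-0.015,0],"spin": 0},
  {"claw": 1,"slide": [0,-0.02,0],"spin": 0},
  {"claw": 1,"slide": [0,-0.02,0],"spin": 0},
])

```text
time_s: 16.45
ee_pos: [0.5943, 0.1394, 0.0405]
orientation: [3.141, 0.003, -0.0]
wrist_force: [-0.5, -4.2, 0.2]
finger_gap: 0.0198
grasp_force: 30.0
```

Call:
drive_tool([
  {"claw": 1,"slide": [0,-0.005,0],"spin": 0},
  {"claw": 1,"slide": [0,-0.01,0],"spin": 0},
  {"claw": 1,"slide": [0,-0.015,0],"spin": 0},
  {"claw": 1,"slide": [0,-0.015,0],"spin": 0},
])

```text
time_s: 16.85
ee_pos: [0.5943, 0.1395, 0.0407]
orientation: [3.139, 0.003, -0.001]
wrist_force: [-0.4, -8.0, 1.7]
finger_gap: 0.02
grasp_force: 30.0
```

The TCP has halted at y=0.1395 while the force climbs: this is the stop. I'll press a little more and hold.

Call:
drive_tool([
  {"claw": 1,"slide": [0,-0.005,0],"spin": 0},
  {"claw": 1,"slide": [0,-0.01,0],"spin": 0},
  {"claw": 1,"slide": [0,-0.01,0],"spin": 0},
  {"claw": 1,"slide": [0,-0.01,0],"spin": 0},
])

```text
time_s: 17.25
ee_pos: [0.5943, 0.1396, 0.0408]
orientation: [3.138, 0.003, -0.001]
wrist_force: [-1.4, -10.8, 2.5]
finger_gap: 0.0198
grasp_force: 30.0
```

Call:
drive_tool([
  {"claw": 1,"slide": [0,-0.005,0],"spin": 0},
  {"claw": 1,"slide": [0,-0.005,0],"spin": 0},
  {"claw": 1,"slide": [0,-0.005,0],"spin": 0},
  {"claw": 1,"slide": [0,-0.005,0],"spin": 0},
  {"claw": 1,"slide": [0,-0.005,0],"spin": 0},
])

```text
time_s: 17.75
ee_pos: [0.5943, 0.1397, 0.0408]
orientation: [3.137, 0.003, -0.001]
wrist_force: [-1.2, -10.7, 2.4]
finger_gap: 0.0197
grasp_force: 30.0
```

Call:
drive_tool([
  {"claw": 1,"slide": [0,0,0],"spin": 0},
  {"claw": 1,"slide": [0,0,0],"spin": 0},
  {"claw": 1,"slide": [0,0,0],"spin": 0},
  {"claw": 1,"slide": [0,0,0],"spin": 0},
  {"claw": 1,"slide": [0,0,0],"spin": 0},
])

```text
time_s: 18.25
ee_pos: [0.5943, 0.1396, 0.0408]
orientation: [3.137, 0.003, -0.001]
wrist_force: [-1.3, -10.7, 2.4]
finger_gap: 0.0202
grasp_force: 30.0
```

Call:
drive_tool([
  {"claw": 1,"slide": [0,0,0],"spin": 0},
  {"claw": 1,"slide": [0,0,0],"spin": 0},
  {"claw": 1,"slide": [0,0,0],"spin": 0},
  {"claw": 1,"slide": [0,0,0],"spin": 0},
  {"claw": 1,"slide": [0,0,0],"spin": 0},
])

```text
time_s: 18.75
ee_pos: [0.5943, 0.1397, 0.0408]
orientation: [3.137, 0.003, -0.001]
wrist_force: [-0.7, -10.9, 2.7]
finger_gap: 0.0199
grasp_force: 30.0
```

It was held for over 1 s at about 11 N. I'll back off gently, then lift clear.

Call:
drive_tool([
  {"claw": 1,"slide": [0,0.02,0],"spin": 0},
  {"claw": 1,"slide": [0,0.06,0],"spin": 0},
  {"claw": 1,"slide": [0,0.2,0],"spin": 0},
  {"claw": 1,"slide": [0,0.4,0],"spin": 0},
  {"claw": 1,"slide": [0,0.6,0],"spin": 0},
])

```text
time_s: 19.25
ee_pos: [0.5943, 0.0824, 0.0403]
orientation: [-3.14, -0.004, -0.0]
wrist_force: [0.5, -0.0, -1.2]
finger_gap: 0.02
grasp_force: 30.0
```

Call:
drive_tool([
  {"claw": 1,"slide": [0,0.2,0],"spin": 0},
  {"claw": 1,"slide": [0,0.4,0],"spin": 0},
  {"claw": 1,"slide": [0,0.6,0],"spin": 0},
  {"claw": 1,"slide": [0,0.8,0],"spin": 0},
  {"claw": 1,"slide": [0,0.8,0],"spin": 0},
])

```text
time_s: 19.75
ee_pos: [0.5947, 0.0004, 0.0405]
orientation: [-3.141, 0.002, -0.001]
wrist_force: [0.8, -0.3, -2.2]
finger_gap: 0.0198
grasp_force: 30.0
```

Call:
drive_tool([
  {"claw": 1,"slide": [0,0,-0.2],"spin": 0},
  {"claw": 1,"slide": [0,0,-0.5],"spin": 0},
  {"claw": 1,"slide": [0,0,-0.8],"spin": 0},
  {"claw": 1,"slide": [0,0,-0.8],"spin": 0},
  {"claw": 1,"slide": [0,0,-0.8],"spin": 0},
])

```text
time_s: 20.25
ee_pos: [0.5948, 0.0033, 0.1208]
orientation: [-3.141, -0.004, -0.002]
wrist_force: [0.2, 0.3, -1.9]
finger_gap: 0.0193
grasp_force: 30.0
```

```bash
python3 - <<'E'
from h import *
d=img("scene"); f=d["frame"][:,:,::-1].copy()
cv2.imwrite("pics/back.png",cv2.resize(f[130:330,270:450],None,fx=3,fy=3,interpolation=cv2.INTER_CUBIC));s=arm.observe();print(s["ee_pos"],s["orientation"],s["wrist_force"])
E
```

```text
[0.59358097 0.00333661 0.11931247] [-3.14081002e+00 -3.75299516e-03  2.69741955e-03] [ 0.17395643 -0.06446207 -1.92474378]
```

View pics/back.png

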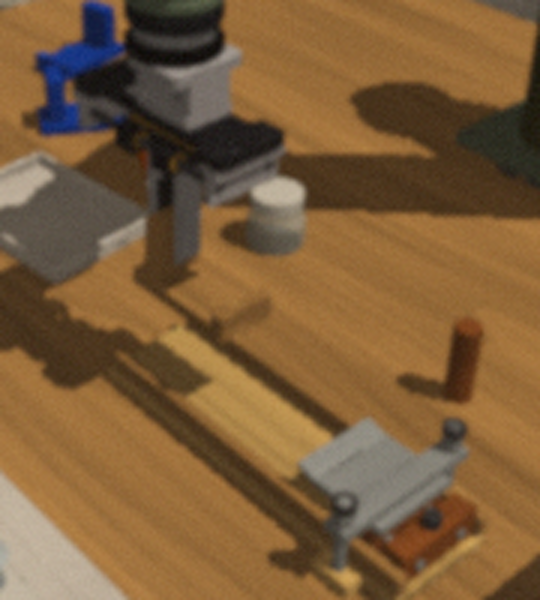

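The dowel is out of sight under the pad, and the block hangs level with its nose at crop (240,315). I'll return it to the tray.

Call:
drive_tool([
  {"claw": 1,"slide": [-0.05,0.25,0],"spin": 0},
  {"claw": 1,"slide": [-0.1,0.5,0],"spin": 0},
  {"claw": 1,"slide": [-0.15,0.75,0],"spin": 0},
  {"claw": 1,"slide": [-0.15,1.0,0],"spin": 0},
  {"claw": 1,"slide": [-0.15,1.0,0],"spin": 0},
])

```text
time_s: 20.8
ee_pos: [0.5781, -0.0996, 0.118]
orientation: [-3.141, 0.002, 0.006]
wrist_force: [-0.8, -0.2, -1.0]
finger_gap: 0.0199
grasp_force: 30.0
```

Call:
drive_tool([
  {"claw": 1,"slide": [-0.05,0.25,0],"spin": 0},
  {"claw": 1,"slide": [-0.1,0.5,0],"spin": 0},
  {"claw": 1,"slide": [-0.15,0.75,0],"spin": 0},
  {"claw": 1,"slide": [-0.15,1.0,0],"spin": 0},
  {"claw": 1,"slide": [-0.15,1.0,0],"spin": 0},
])

```text
time_s: 21.3
ee_pos: [0.5639, -0.1989, 0.1186]
orientation: [-3.141, 0.001, 0.003]
wrist_force: [-0.4, 0.1, -1.3]
finger_gap: 0.0196
grasp_force: 30.0
```

Call:
drive_tool([
  {"claw": 1,"slide": [-0.05,0.25,0],"spin": 0},
  {"claw": 1,"slide": [-0.1,0.5,0],"spin": 0},
  {"claw": 1,"slide": [-0.15,0.75,0],"spin": 0},
  {"claw": 1,"slide": [-0.16,1.0,0],"spin": -0.1},
  {"claw": 1,"slide": [-0.16,1.0,0],"spin": -0.2},
])

```text
time_s: 21.8
ee_pos: [0.5486, -0.2986, 0.119]
orientation: [-3.123, -0.334, 0.002]
wrist_force: [-0.3, 0.4, -1.6]
finger_gap: 0.0198
grasp_force: 30.0
```

Call:
drive_tool([
  {"claw": 1,"slide": [0,0,0.2],"spin": 0},
  {"claw": 1,"slide": [0,0,0.4],"spin": 0},
  {"claw": 1,"slide": [0,0,0.6],"spin": 0},
  {"claw": 1,"slide": [0,0,0.75],"spin": 0},
  {"claw": 1,"slide": [0,0,0.75],"spin": 0},
])

```text
time_s: 22.3
ee_pos: [0.5468, -0.2944, 0.0415]
orientation: [-3.118, -0.332, 0.009]
wrist_force: [0.3, -0.4, -2.0]
finger_gap: 0.0201
grasp_force: 30.0
```

Call:
drive_tool([
  {"claw": 1,"slide": [0,0,0.03],"spin": 0},
  {"claw": 1,"slide": [0,0,0.06],"spin": 0},
  {"claw": 1,"slide": [0,0,0.09],"spin": 0},
  {"claw": 1,"slide": [0,0,0.1],"spin": 0},
  {"claw": 1,"slide": [0,0,0.1],"spin": 0},
])

```text
time_s: 22.8
ee_pos: [0.5492, -0.2976, 0.0357]
orientation: [3.124, 0.331, 0.0]
wrist_force: [0.4, -0.1, -1.3]
finger_gap: 0.0197
grasp_force: 30.0
```

Call:
drive_tool([
  {"claw": 1,"slide": [0,0,0.015],"spin": 0},
  {"claw": 1,"slide": [0,0,0.03],"spin": 0},
  {"claw": 1,"slide": [0,0,0.04],"spin": 0},
  {"claw": 1,"slide": [0,0,0.045],"spin": 0},
  {"claw": 1,"slide": [0,0,0.045],"spin": 0},
])

```text
time_s: 23.3
ee_pos: [0.549, -0.2974, 0.0308]
orientation: [-3.124, -0.331, 0.0]
wrist_force: [-0.5, 0.3, -1.7]
finger_gap: 0.0197
grasp_force: 30.0
```

Call:
drive_tool([
  {"claw": 1,"slide": [0,0,0.004],"spin": 0},
  {"claw": 1,"slide": [0,0,0.008],"spin": 0},
  {"claw": 1,"slide": [0,0,0.01],"spin": 0},
  {"claw": 1,"slide": [0,0,0.01],"spin": 0},
])

```text
time_s: 23.7
ee_pos: [0.5492, -0.2976, 0.0304]
orientation: [3.124, 0.331, 0.0]
wrist_force: [-0.6, -0.5, 2.0]
finger_gap: 0.0199
grasp_force: 30.0
```

The wrist force went from -1.7 to +2 N, so the block is resting on the tray floor. I'll release it and rise.

Call:
drive_tool([
  {"claw": 0.5,"slide": [0,0,0],"spin": 0},
  {"claw": 0,"slide": [0,0,0],"spin": 0},
  {"claw": 0,"slide": [0,0,0],"spin": 0},
  {"claw": 0,"slide": [0,0,0],"spin": 0},
  {"claw": 0,"slide": [0,0,0],"spin": 0},
])

```text
time_s: 24.2
ee_pos: [0.5491, -0.2975, 0.0299]
orientation: [-3.124, -0.331, -0.0]
wrist_force: [0.7, 0.8, -1.2]
finger_gap: 0.0565
grasp_force: 0.0
```

Call:
drive_tool([
  {"claw": 0,"slide": [0,0,0],"spin": 0},
  {"claw": 0,"slide": [0,0,-0.2],"spin": 0},
  {"claw": 0,"slide": [0,0,-0.5],"spin": 0},
  {"claw": 0,"slide": [0,0,-1.0],"spin": 0},
  {"claw": 0,"slide": [0,0,-1.0],"spin": 0},
])

```text
time_s: 24.7
ee_pos: [0.554, -0.3009, 0.1385]
orientation: [3.114, 0.33, 0.018]
wrist_force: [1.0, -0.9, 1.3]
finger_gap: 0.0929
grasp_force: 0.0
```

Call:
drive_tool([
  {"claw": 0,"slide": [0,0,-0.4],"spin": 0},
  {"claw": 0,"slide": [0,0,-0.8],"spin": 0},
  {"claw": 0,"slide": [0,0,-0.8],"spin": 0},
  {"claw": 0,"slide": [0,0,-0.8],"spin": 0},
])

```text
time_s: 25.1
ee_pos: [0.5496, -0.2979, 0.211]
orientation: [3.122, 0.331, 0.003]
wrist_force: [-0.7, 0.2, -1.7]
finger_gap: 0.094
grasp_force: 0.0
```

```bash
python3 - <<'E'
from h import *
d=img("scene"); f=d["frame"][:,:,::-1].copy()
cv2.imwrite("pics/end.png",cv2.resize(f[130:330,235:445],None,fx=3,fy=3,interpolation=cv2.INTER_CUBIC));s=arm.observe();print(s["ee_pos"],s["wrist_force"],s["time_s"])
E
```

```text
[ 0.54863221 -0.2971749   0.20906849] [ 0.94562065  0.47239048 -0.50939118] 25.15
```

View pics/end.png

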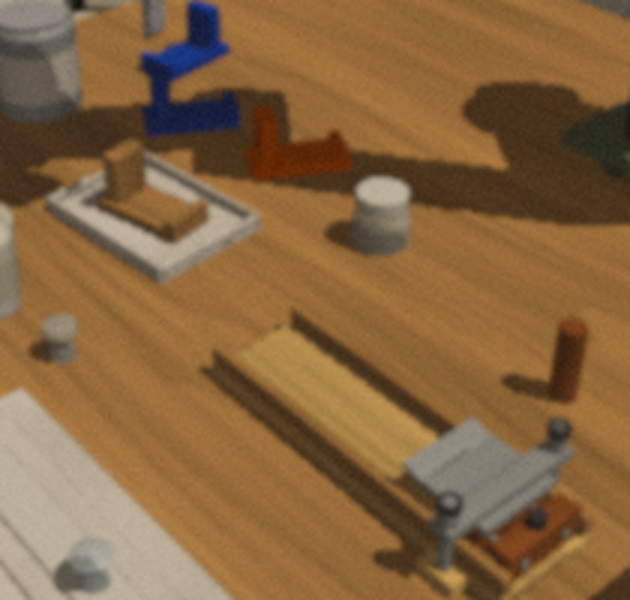

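The block stands upright in the tray at crop (140,195), the dowel is hidden under the pad, and the bystanders are where they were. I'll hand it in.

```bash
python3 -c "
from plant import arm
print(arm.job_done())"
```

```text
the job is handed in; nothing more can be done
None
```

I pushed the dowel home against the end stop, held it there at about 11 N for over a second, stood the push block back upright in its tray, and handed the job in at about 25 s; the hand-in gave no verdict.

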